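# Seat the caps along a curved vial rack

### The job

The five caps in the curved rack are standing a little proud of their vials: start at the end with the wire loop and trace along the row with your fingertips, pressing each cap slowly and gently down until it is fully home, one after the other without skipping any. Stay close to the row, no more than about 3 cm off the caps, until the last one is down, then move clear. Only press: do not pull any cap up, and leave the loose vial, the jar and the well plate where they are.

Things in the scene. Friction and masses are not known exactly. Their poses are not given: they have to be found in the camera images.
- rack: Grey curved two-plate rack fixed to the bench at any yaw, about 180 x 75 mm, plates 37 mm high, holding five glass vials with white caps on an arc of radius 90 mm. Origin: on the bench under its middle, z up. Caps 1 to 5 at (x, y) = (-65, -15), (-35, 5), (0, 12), (35, 5), (65, -15) mm. A flat steel wire loop (32 mm wide, 34 mm up) sticks out of the -x end, by cap 1; the other end is plain.
- cap1_top (a point): Centre of the top of the first cap, counted from the wire loop. Caps are white plastic discs with a bevelled rim, 20 mm across (flat top 14 mm) and 12 mm high, 36 mm apart. The top is up to 68 mm above the bench while the cap stands proud, 62 mm when fully home. Axes as the rack's.
- cap1 (a joint): How far the first cap is pressed onto its vial, in m: 0 = standing 6 mm proud, 0.006 = fully home against a stop that yields a few tenths of a mm; starts between 0 and 0.0015. It moves straight down with about 3 N of friction (no spring) and stays where it is left; it can also be pulled off upward (negative). Press at about 2 cm/s: faster, it hits the stop hard.
- cap2_top (a point): Centre of the top of the second cap, counted from the wire loop. Caps are white plastic discs with a bevelled rim, 20 mm across (flat top 14 mm) and 12 mm high, 36 mm apart. The top is up to 68 mm above the bench while the cap stands proud, 62 mm when fully home. Axes as the rack's.
- cap2 (a joint): How far the second cap is pressed onto its vial, in m: 0 = standing 6 mm proud, 0.006 = fully home against a stop that yields a few tenths of a mm; starts between 0 and 0.0015. It moves straight down with about 3 N of friction (no spring) and stays where it is left; it can also be pulled off upward (negative). Press at about 2 cm/s: faster, it hits the stop hard.
- cap3_top (a point): Centre of the top of the third cap, counted from the wire loop. Caps are white plastic discs with a bevelled rim, 20 mm across (flat top 14 mm) and 12 mm high, 36 mm apart. The top is up to 68 mm above the bench while the cap stands proud, 62 mm when fully home. Axes as the rack's.
- cap3 (a joint): How far the third cap is pressed onto its vial, in m: 0 = standing 6 mm proud, 0.006 = fully home against a stop that yields a few tenths of a mm; starts between 0 and 0.0015. It moves straight down with about 3 N of friction (no spring) and stays where it is left; it can also be pulled off upward (negative). Press at about 2 cm/s: faster, it hits the stop hard.
- cap4_top (a point): Centre of the top of the fourth cap, counted from the wire loop. Caps are white plastic discs with a bevelled rim, 20 mm across (flat top 14 mm) and 12 mm high, 36 mm apart. The top is up to 68 mm above the bench while the cap stands proud, 62 mm when fully home. Axes as the rack's.
- cap4 (a joint): How far the fourth cap is pressed onto its vial, in m: 0 = standing 6 mm proud, 0.006 = fully home against a stop that yields a few tenths of a mm; starts between 0 and 0.0015. It moves straight down with about 3 N of friction (no spring) and stays where it is left; it can also be pulled off upward (negative). Press at about 2 cm/s: faster, it hits the stop hard.
- cap5_top (a point): Centre of the top of the fifth cap, counted from the wire loop. Caps are white plastic discs with a bevelled rim, 20 mm across (flat top 14 mm) and 12 mm high, 36 mm apart. The top is up to 68 mm above the bench while the cap stands proud, 62 mm when fully home. Axes as the rack's.
- cap5 (a joint): How far the fifth cap is pressed onto its vial, in m: 0 = standing 6 mm proud, 0.006 = fully home against a stop that yields a few tenths of a mm; starts between 0 and 0.0015. It moves straight down with about 3 N of friction (no spring) and stays where it is left; it can also be pulled off upward (negative). Press at about 2 cm/s: faster, it hits the stop hard.
- vial: Bystander: one loose capped glass vial like those in the rack, 20 mm across, 60 mm high, standing on the bench inside the curve of the rack. Origin: centre of its underside.
- jar: Bystander: loose specimen jar with a white lid, 52 mm across, 75 mm high, standing near the rack. Origin: centre of its underside.
- wellplate: Bystander: loose flat white well plate, 128 x 86 x 14 mm, lying on the bench near the rack. Origin: centre of its underside.
Things that resemble listed ones, but are neither listed nor needed, are in the scene too. Of the things like the rack, leave any that is blue or green; of the rest the smaller one is meant.

How it is judged:
On the way, in this order (a step that is already met when the one before it is completed fails the run):
1. the first cap from the loop is pressed home by the fingers (value of joint cap1 above 0.0045 m and contact force between the fingers and cap1 above 0.3 N), for 0.02 s.
2. the second cap from the loop is pressed home by the fingers (value of joint cap2 above 0.0045 m and contact force between the fingers and cap2 above 0.3 N), for 0.02 s.
3. the third cap from the loop is pressed home by the fingers (value of joint cap3 above 0.0045 m and contact force between the fingers and cap3 above 0.3 N), for 0.02 s.
4. the fourth cap from the loop is pressed home by the fingers (value of joint cap4 above 0.0045 m and contact force between the fingers and cap4 above 0.3 N), for 0.02 s.
5. the fifth cap from the loop is pressed home by the fingers (value of joint cap5 above 0.0045 m and contact force between the fingers and cap5 above 0.3 N), for 0.02 s.
At the end, for the whole second after the job is handed in: All five caps are pressed at least 4.5 mm of their 6 mm; the loose vial, jar and well plate stand upright and at rest within 15 mm of where they were (value of joint each of cap1, cap2, cap3, cap4, cap5 above 0.0045 m and distance of each of vial, jar, wellplate from where it was at the start of the episode below 0.015 m and angle between each of vial, jar, wellplate's own z axis and vertical below 0.2 rad and linear speed of each of vial, jar, wellplate below 0.02 m/s); the robot touches nothing.
It fails at once if a cap is pressed home before the one before it in the row ((value of joint cap2 above 0.0045 m and value of joint cap1 below 0.0045 m) or (value of joint cap3 above 0.0045 m and value of joint cap2 below 0.0045 m) or (value of joint cap4 above 0.0045 m and value of joint cap3 below 0.0045 m) or (value of joint cap5 above 0.0045 m and value of joint cap4 below 0.0045 m)).
It fails at once if a cap is pulled up by more than 2 mm above its proud position (value of joint any of cap1, cap2, cap3, cap4, cap5 below -0.002 m).
It fails at once if the rack or its caps are pressed harder than 60 N (contact force between the fingers and rack above 60 N).
It fails at once if between the first cap and the last, the fingers leave the row (grasp point over 80 mm from every cap: fingertips some 50 mm off) (value of joint cap1 above 0.0045 m and value of joint cap5 below 0.0045 m and distance between the grasp point and cap1_top above 0.08 m and distance between the grasp point and cap2_top above 0.08 m and distance between the grasp point and cap3_top above 0.08 m and distance between the grasp point and cap4_top above 0.08 m and distance between the grasp point and cap5_top above 0.08 m).
It fails at once if the loose vial, the jar or the well plate is lifted, shifted by more than 15 mm or tipped (distance of any of vial, jar, wellplate from where it was at the start of the episode above 0.015 m or angle between any of vial, jar, wellplate's own z axis and vertical above 0.35 rad).
It also fails if it takes over 45 s, if anything falls off the work surface, if the arm or the gripper's body presses on something with over 40 N, if the wrist force passes 120 N, or if a joint passes its speed limit or range.

### The arm

A 6-joint arm with a two-finger parallel gripper is mounted at the origin on the work surface. World frame = base frame: x ahead of the robot, y to its left, z up, the work surface at z = 0. Lengths are in m, angles in rad, forces in N, time in s.
With the tool pointing down it reaches from about 0.325 to 0.775 m from the base axis. Payload 5.5 kg.
Tool frame: the origin (TCP) lies at the very end of the fingers, on their centre line; the grasp point (between the pads) lies 19 mm behind it; z points along the fingers, x is the direction in which the jaws open and shut, and the axes are right-handed (so a half turn about z gives the same grasp; the last joint's range is limited). The gripper opens to 85 mm and grips with 20 to 120 N. Pads are 22 mm wide; open, the fingers measure 114 mm over their backs; the gripper's body (76 mm by 85 mm) begins 54 mm behind the grasp point. The pads swing forward as they close: fully open they stand 13 mm farther back than shut.
Start: joints at [-1.178, 0.091, 1.231, -0, 1.82, -0.057], TCP at [0.261, -0.54, 0.231] pointing down, gripper open.
Joint ranges: [-2.87, 2.87], [-0.86, 2.18], [0.17, 2.46], [-1.51, 4.65], [0.06, 2.69], [-2.65, 2.65]. Speed limits (rad/s): [2.57, 2.57, 3.01, 3.14, 3.14, 3.14].

### API

Orientations are given as a unit quaternion [w, x, y, z].
In Python, from station import * gives the robot as it stands. The module is installed in compiled form; this text tells all that it offers.
- The arm moves only by the tool carry_out, never from a script. Its argument "increments" is a list that holds one entry, the list of rows, each a list of 4 numbers: the shift along the world's x, y, z in m, then the turn about the world's z in rad. A call has 1 to 10 rows; each row is the pose to reach, as a shift and turn from the pose commanded when the call began; what a row does not reach only later rows make up. A row lasts 1/12 s, in which the tool goes at most 41.7 mm and 7.16 degrees, less where a joint would pass 70% of its speed; a pose out of reach is approached as far as the arm can. A call with a gripper value outside its range is refused whole. "hand" is the closure in counts, from 0 (fully open) to 255 (shut), set as the call begins (left out, the last holds). The fingers move at their own pace and stop on an object; "squeeze" is the grip in N (left out, the last holds). Time passes only in rows, so rows that repeat a pose let the fingers close. It gives the time, the measured TCP pose, the force and the opening at its end, in the units of the state.
- read_state(): the state, without advancing time (a new reading comes with each control period).
- snapshot(name): name is "scene" or "top"; returns a dict with "pixels" (480x640x3 uint8, red, green, blue), "fx", "fy", "cx", "cy" (pixels), "R" (3x3) and "t" (3): a world point X has camera coordinates R X + t. Camera axes: x right, y down, z forward; pixel columns grow to the right and rows downward; lengths in m; the calibration is good to about 2 mm. A picture is of the moment at which its call begins. There is no depth.
- job_done(): hands the job in, once; it reports no verdict.
Trained networks look in a picture, given as the dict that the camera call returned (one of the last four; its "shot" number tells which), for a name from the list of things; names that differ only in an ending like _2 or _b are one class to them, and where a whole thing is asked for, a point or a joint stands for the part that bears it (a point fixed in the world has none). Each returns a list of dicts, best first, with "conf" (0 to 1); they miss things now and then, are a little off and sometimes report something else, mostly with a low value. They report only what shows in the picture. A call takes as long as a camera call. They do not tell look-alikes from the thing itself.
- search_frame(label, picture): "rect" ([centre column, centre row, width, height] in pixels, round what is visible of it).
- silhouettes(label, picture): "region" (480x640 bool, what is visible of it) and "rect" ([centre column, centre row, width, height] in pixels, round what is visible of it).
The state is a dict: "time": time; "q": joint angles; "qd": joint speeds; "effort": joint torques, N m; "position": TCP position; "tcp_rot": TCP orientation; "wrist_force": force on the tool from outside, world axes, zero at the start; "wrist_torque": the same for the moment, N m; "opening": opening from 0.0 (shut) to 1.0 (fully open).
Only numpy, scipy, OpenCV 4.12 (cv2) and the standard library are available. Lean on these libraries where they do the work, as an engineer would, in place of code of your own. Each camera call takes 0.05 s, during which the arm holds its last target.

## Working session

There is one attempt and no reset: what is moved stays moved. The work goes in short steps, Python scripts to look and compute and a tool call to move; the robot and the scene stay as the last step left them, time stands still between calls to the robot, and variables do not carry over. Pictures are saved under pics/ and viewed, and the job is handed in when it is done.

Besides the shell and the picture viewer there is one more tool, called after ">>>" by a JSON object that holds its "api" and its "payload", one argument or row to a line. carry_out: Moves the arm, as the interface text tells. Its arguments: {"type":"object","properties":{"increments":{"type":"array"},"hand":{"type":"number"},"squeeze":{"type":"number"}},"required":["increments"]}

```bash
mkdir -p pics
python3 - <<'E'
from station import *
import cv2,pickle
s=read_state();print({k:s[k] for k in('time','position','tcp_rot','opening','wrist_force')})
for n in('scene','top'):
    p=snapshot(n);pickle.dump(p,open(n+'.pkl','wb'));cv2.imwrite(f'pics/{n}0.png',p['pixels'][:,:,::-1])
    print(n,p['fx'],p['R'],p['t'])
    for l in('rack','cap1_top'):
        print(l,[(d['conf'],d['rect']) for d in search_frame(l,p)])
E
```

```text
{'time': 0.0, 'position': array([ 0.26077364, -0.54005852,  0.23014661]), 'tcp_rot': array([-5.54535034e-04,  8.46992687e-01, -5.31603672e-01, -7.84911519e-04]), 'opening': 1.0016739259766083, 'wrist_force': array([ 0.11687104,  0.54718756, -0.45742113])}
scene 585.5922122177461 [[-4.07857234e-01  9.13045290e-01 -8.80699107e-04]
 [ 5.04379159e-01  2.24501868e-01 -8.33786888e-01]
 [-7.61087472e-01 -3.40510220e-01 -5.52085726e-01]] [ 0.26525482 -0.20556744  1.32648648]
rack [(0.9, [352.1, 253.9, 116.9, 78.0]), (0.77, [228.4, 203.7, 100.0, 62.4]), (0.74, [437.4, 365.0, 155.7, 109.0]), (0.57, [480.0, 211.1, 149.5, 80.1]), (0.38, [343.5, 252.6, 16.7, 13.9])]
cap1_top [(0.66, [237.4, 200.2, 7.2, 8.4]), (0.63, [517.2, 201.8, 17.5, 16.4]), (0.57, [365.2, 254.8, 16.8, 13.4]), (0.48, [464.8, 366.4, 18.3, 16.9]), (0.18, [313.4, 232.5, 10.5, 10.4])]
top 567.8059261419935 [[ 0.01166524 -0.99990937  0.0067214 ]
 [-0.98209317 -0.0127209  -0.18796593]
 [ 0.18803439 -0.00440837 -0.98215255]] [-0.08181076  0.54038301  0.99160829]
rack [(0.9, [450.0, 276.8, 115.2, 57.4]), (0.64, [303.9, 247.2, 112.3, 56.7]), (0.56, [213.9, 358.6, 154.6, 72.0]), (0.56, [210.4, 159.8, 115.5, 61.3])]
cap1_top [(0.67, [174.3, 350.8, 16.7, 10.3]), (0.63, [184.0, 141.8, 10.6, 15.5]), (0.59, [424.1, 267.5, 8.6, 12.3]), (0.45, [279.6, 231.4, 12.6, 12.5])]
```

View pics/scene0.png

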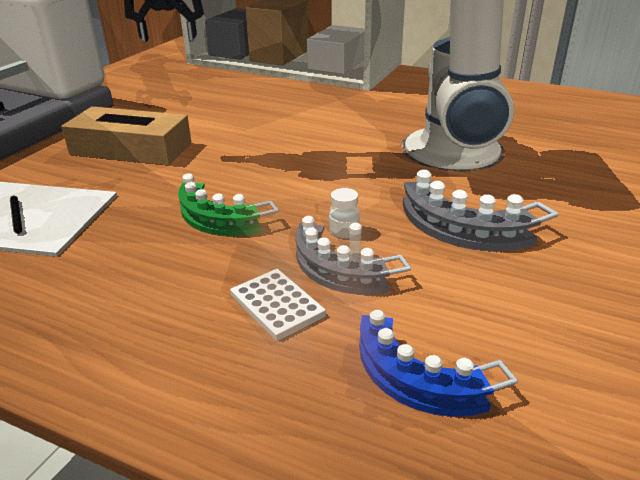

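View pics/top0.png

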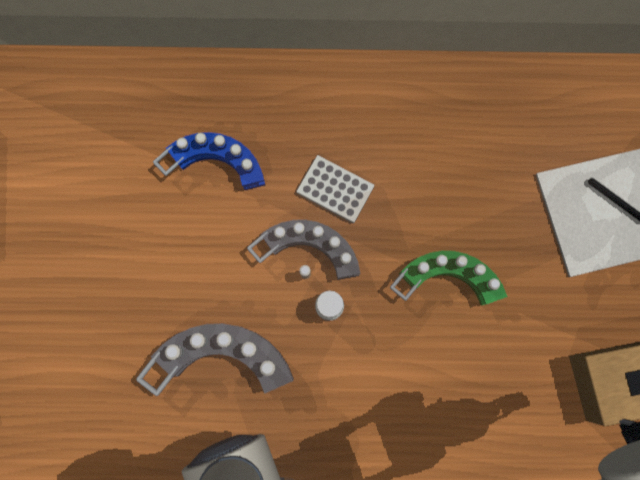

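The scene shows four similar racks. In the top view they are blue (210,160), green (447,275), large grey (215,355) and small grey (305,247). The small grey one is meant, with its loop at (258,247), which makes cap 1 the one at (280,231). In the scene view it sits at (345,255) with its loop at (400,265). The vial is at top (305,270), the jar at (330,305) and the plate at (335,188).

```bash
cat > h.py <<'E'
import numpy as np,cv2,pickle
from scipy.optimize import least_squares
C=np.array([(-65,-15),(-35,5),(0,12),(35,5),(65,-15)])/1000
def proj(p,X):
    c=np.asarray(X)@np.array(p['R']).T+np.array(p['t']);return np.c_[p['fx']*c[:,0]/c[:,2]+p['cx'],p['fy']*c[:,1]/c[:,2]+p['cy']]
def caps(x,y,a,z):
    c,s=np.cos(a),np.sin(a);P=C@np.array([[c,s],[-s,c]])+[x,y];return np.c_[P,np.broadcast_to(z,5)]
def ray(p,uv,z):
    R=np.array(p['R']);o=-R.T@np.array(p['t']);d=R.T@np.array([(uv[0]-p['cx'])/p['fx'],(uv[1]-p['cy'])/p['fy'],1]);return o+d*(z-o[2])/d[2]
E
python3 - <<'E'
from h import *
import pickle
S=pickle.load(open('scene.pkl','rb'));T=pickle.load(open('top.pkl','rb'))
def blobs(p,g,n,rad=8):
    im=p['pixels'].astype(int);out=[]
    hsv=cv2.cvtColor(p['pixels'],cv2.COLOR_RGB2HSV)
    for u,v in g:
        y0,x0=v-rad,u-rad;sub=hsv[y0:v+rad+1,x0:u+rad+1]
        m=(sub[:,:,1]<45)&(sub[:,:,2]>150)
        k,l,st,ce=cv2.connectedComponentsWithStats(m.astype(np.uint8))
        i=1+np.argmax(st[1:,4]);out.append((ce[i]+[x0,y0]).tolist()+st[i,2:5].tolist())
    return np.array(out)
bt=blobs(T,[(280,231),(299,228),(318,231),(335,242),(346,258)],5)
bs=blobs(S,[(367,255),(343,254),(324,246),(311,235),(308,223)],5)
print(bt.round(1));print(bs.round(1))
# cap centre ~ z .065-.006 => mid cap height
f=lambda q:np.r_[(proj(T,caps(*q[:3],.061))-bt[:,:2]).ravel()]
x0=ray(T,bt[2,:2],.06)
a0=np.arctan2(*(ray(T,bt[4,:2],.06)-ray(T,bt[0,:2],.06))[[1,0]])
r=least_squares(f,[x0[0],x0[1],a0]);print(r.x,f(r.x).reshape(5,2).round(2))
print('scene resid',(proj(S,caps(*r.x,.061))-bs[:,:2]).round(1))
g=lambda q:np.r_[f(q),(proj(S,caps(*q[:3],.061))-bs[:,:2]).ravel()]
r2=least_squares(g,r.x);print(r2.x,g(r2.x).reshape(10,2).round(1))
print(caps(*r2.x,.066).round(4))
for n,uv,z in(('vial',(305,270),.06),('jar',(330,305),.075)):print(n,ray(T,uv,z).round(3))
tt=T['pixels'][170:330,220:400,::-1];ss=S['pixels'][170:310,270:430,::-1]
a=cv2.resize(tt,None,fx=3,fy=3,interpolation=2);
b=cv2.resize(ss,None,fx=4,fy=4,interpolation=2)
for p,o,k,i in((T,(220,170),3,a),(S,(270,170),4,b)):
    for q in proj(p,caps(*r2.x,.066)):cv2.circle(i,tuple(int(w) for w in (q-o+.5)*k),2,(0,0,255),-1)
cv2.imwrite('pics/ct.png',a);cv2.imwrite('pics/cs.png',b)
E
```

```text
[[279.5 231.5  10.   10.   80. ]
 [298.7 227.2  10.   10.   82. ]
 [318.  230.4  11.   10.   77. ]
 [334.9 241.    9.    9.   69. ]
 [346.  257.2   9.   10.   70. ]]
[[366.8 256.1  15.   16.  185. ]
 [343.  253.4  14.   16.  171. ]
 [323.1 245.2  14.   16.  183. ]
 [310.9 234.5  17.   17.  204. ]
 [308.3 224.2  15.   16.  173. ]]
[ 0.53997498 -0.05922244 -1.93021627] [[-0.02 -0.08]
 [ 0.15  0.02]
 [ 0.06  0.19]
 [-0.28  0.  ]
 [ 0.09 -0.13]]
scene resid [[-0.1 -2. ]
 [-0.2 -1.8]
 [ 0.1 -1. ]
 [-0.2 -0.8]
 [-1.3 -2.4]]
[ 0.5410979  -0.05841006 -1.93925655] [[-0.4 -1. ]
 [-0.2 -0.7]
 [-0.3 -0.4]
 [-0.8 -0.4]
 [-0.5 -0.5]
 [-0.1 -1.3]
 [-0.1 -1.3]
 [ 0.2 -0.6]
 [ 0.1 -0.5]
 [-0.8 -2.1]]
[[ 0.5505  0.0076  0.066 ]
 [ 0.5584 -0.0276  0.066 ]
 [ 0.5523 -0.0627  0.066 ]
 [ 0.5332 -0.0929  0.066 ]
 [ 0.5037 -0.1136  0.066 ]]
vial [ 0.479 -0.041  0.06 ]
jar [ 0.415 -0.086  0.075]
```

View pics/ct.png

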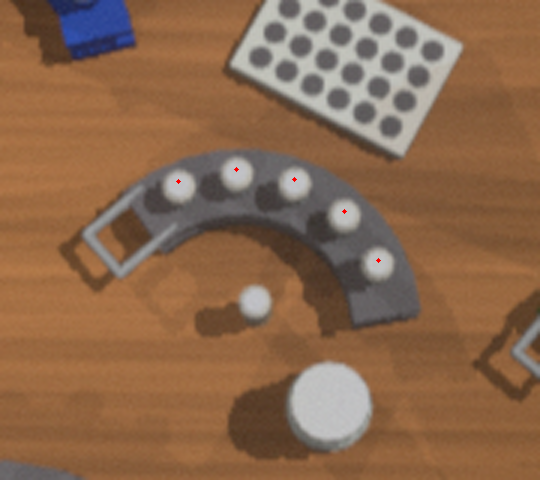

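View pics/cs.png

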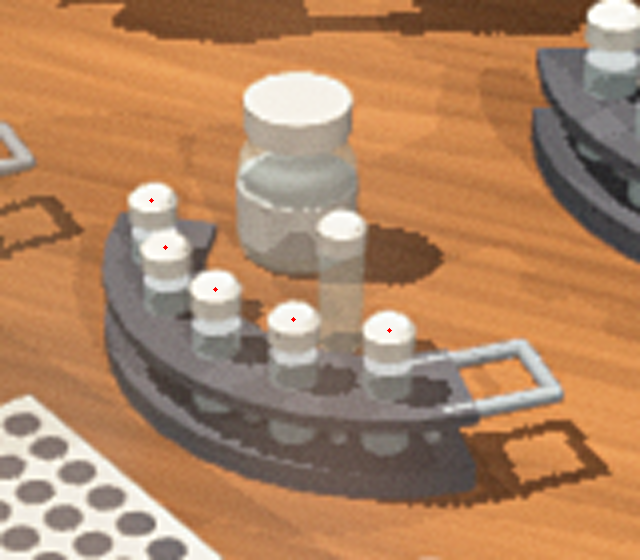

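I chose the small grey rack. Its cap spacing matches the model to 0.3 px, and the red dots sit on the cap tops. Next I shut the hand and move over cap 1 at a safe height.

>>> {"api": "carry_out", "payload": {
  "increments": [
    [[0.008, 0.015, 0, 0], [0.024, 0.045, 0, 0], [0.04, 0.076, 0, 0], [0.056, 0.106, 0, 0], [0.072, 0.137, 0, 0], [0.088, 0.167, 0, 0], [0.104, 0.198, 0, 0], [0.12, 0.228, 0, 0], [0.136, 0.258, 0, 0], [0.15, 0.285, 0, 0]]
  ],
  "hand": 255,
  "squeeze": 40
}}

```text
time: 1.13
position: [0.4115, -0.2534, 0.2314]
tcp_rot: [-0.0, 0.847, -0.531, 0.0]
wrist_force: [0.5, 0.0, -0.3]
opening: -0.001
```

>>> {"api": "carry_out", "payload": {
  "increments": [
    [[0.015, 0.028, 0, 0], [0.03, 0.058, 0, 0], [0.046, 0.088, -0.005, 0], [0.062, 0.118, -0.012, 0], [0.078, 0.148, -0.02, 0], [0.094, 0.178, -0.03, 0], [0.11, 0.208, -0.04, 0], [0.126, 0.238, -0.06, 0], [0.139, 0.262, -0.075, 0], [0.139, 0.262, -0.08, 0]]
  ]
}}

```text
time: 1.97
position: [0.55, 0.011, 0.1477]
tcp_rot: [0.0, 0.848, -0.53, -0.002]
wrist_force: [-0.2, -0.8, -0.3]
opening: -0.003
```

>>> {"api": "carry_out", "payload": {
  "increments": [
    [[0, 0, -0.01, 0], [0, 0, -0.025, 0], [0, 0, -0.04, 0], [0, 0, -0.05, 0], [0, 0, -0.05, 0], [0, 0, -0.05, 0]]
  ]
}}

```text
time: 2.47
position: [0.5495, 0.0059, 0.1012]
tcp_rot: [0.0, 0.847, -0.532, -0.0]
wrist_force: [0.1, -0.3, -0.1]
opening: -0.003
```

Run:
```python
from station import *
import cv2
from h import *
s=read_state();print(s['position'])
for n,(x,y) in(('scene',(250,130)),('top',(200,150))):
    p=snapshot(n);print(proj(p,[s['position']]))
    cv2.imwrite(f'pics/{n}1.png',cv2.resize(p['pixels'][y:y+190,x:x+200,::-1],None,fx=3,fy=3))
```

```text
[0.54945764 0.00588321 0.10115571]
[[366.62501862 231.5136691 ]]
[[278.42755956 226.52124207]]
```

View pics/scene1.png

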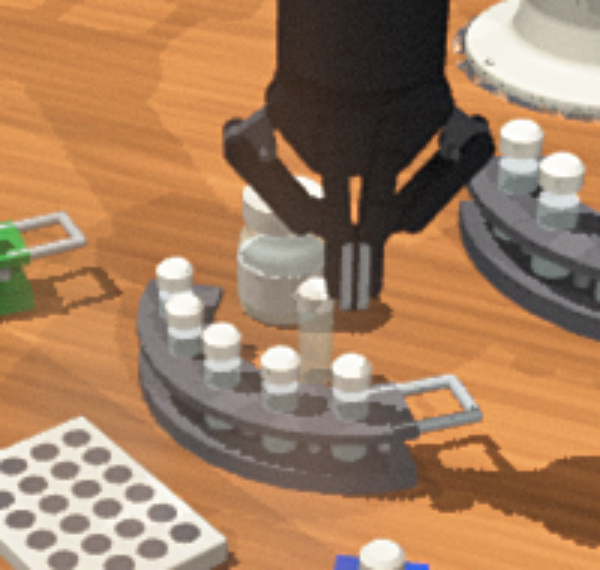

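View pics/top1.png

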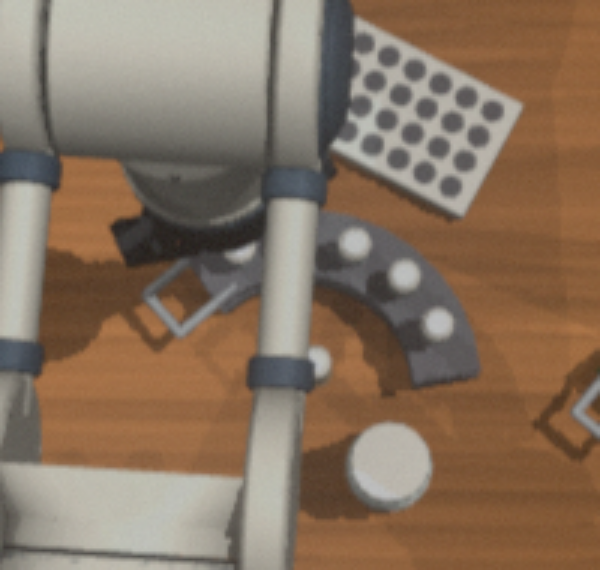

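>>> {"api": "carry_out", "payload": {
  "increments": [
    [[0, 0.001, -0.01, 0], [0, 0.001, -0.02, 0], [0, 0.001, -0.026, 0], [0, 0.001, -0.0285, 0], [0, 0.001, -0.03, 0], [0, 0.001, -0.0315, 0], [0, 0.001, -0.033, 0], [0, 0.001, -0.0345, 0], [0, 0.001, -0.036, 0], [0, 0.001, -0.0375, 0]]
  ]
}}

```text
time: 3.4
position: [0.5501, 0.0077, 0.0644]
tcp_rot: [-0.0, 0.847, -0.532, 0.0]
wrist_force: [-0.9, -0.3, 3.4]
opening: 0.003
```

>>> {"api": "carry_out", "payload": {
  "increments": [
    [[0, 0, -0.001, 0], [0, 0, -0.002, 0], [0, 0, -0.002, 0]]
  ]
}}

```text
time: 3.65
position: [0.5501, 0.0077, 0.0621]
tcp_rot: [-0.0, 0.847, -0.532, 0.0]
wrist_force: [0.7, -0.4, 3.3]
opening: 0.002
```

>>> {"api": "carry_out", "payload": {
  "increments": [
    [[0, 0, -0.0005, 0], [0, 0, -0.001, 0], [0, 0, -0.001, 0]]
  ]
}}

```text
time: 3.9
position: [0.5502, 0.0077, 0.062]
tcp_rot: [-0.0, 0.847, -0.532, 0.0]
wrist_force: [-2.0, 1.2, 7.8]
opening: -0.0
```

>>> {"api": "carry_out", "payload": {
  "increments": [
    [[0, 0, 0.005, 0], [0, 0, 0.014, 0], [0.001, -0.004, 0.015, 0], [0.004, -0.015, 0.015, 0], [0.006, -0.027, 0.015, 0], [0.0075, -0.0345, 0.015, 0], [0.0078, -0.0355, 0.014, 0], [0.0078, -0.0355, 0.0115, 0], [0.0078, -0.0355, 0.01, 0], [0.0078, -0.0355, 0.0085, 0]]
  ]
}}

```text
time: 4.73
position: [0.5574, -0.0277, 0.0686]
tcp_rot: [0.0, 0.847, -0.532, -0.0]
wrist_force: [-0.2, -0.5, 0.5]
opening: -0.002
```

>>> {"api": "carry_out", "payload": {
  "increments": [
    [[0, 0, -0.0015, 0], [0, 0, -0.003, 0], [0, 0, -0.0045, 0], [0, 0, -0.006, 0], [0, 0, -0.0075, 0], [0, 0, -0.0085, 0], [0, 0, -0.0085, 0]]
  ]
}}

```text
time: 5.32
position: [0.5576, -0.0275, 0.062]
tcp_rot: [-0.0, 0.847, -0.531, 0.0]
wrist_force: [-4.4, 0.8, 8.1]
opening: -0.001
```

>>> {"api": "carry_out", "payload": {
  "increments": [
    [[0, 0, 0.005, 0], [0, 0, 0.014, 0], [-0.001, -0.004, 0.015, 0], [-0.003, -0.015, 0.015, 0], [-0.005, -0.027, 0.015, 0], [-0.0058, -0.0345, 0.015, 0], [-0.006, -0.0355, 0.014, 0], [-0.006, -0.0355, 0.0115, 0], [-0.006, -0.0355, 0.01, 0], [-0.006, -0.0355, 0.0085, 0]]
  ]
}}

```text
time: 6.15
position: [0.5515, -0.0631, 0.0687]
tcp_rot: [0.0, 0.847, -0.532, -0.0]
wrist_force: [-0.4, -0.1, 0.1]
opening: 0.001
```

>>> {"api": "carry_out", "payload": {
  "increments": [
    [[0, 0, -0.0015, 0], [0, 0, -0.003, 0], [0, 0, -0.0045, 0], [0, 0, -0.006, 0], [0, 0, -0.0075, 0], [0, 0, -0.0085, 0], [0, 0, -0.0085, 0]]
  ]
}}

```text
time: 6.73
position: [0.5517, -0.0631, 0.062]
tcp_rot: [-0.0, 0.847, -0.532, 0.0]
wrist_force: [-4.4, 2.5, 8.6]
opening: 0.002
```

>>> {"api": "carry_out", "payload": {
  "increments": [
    [[0, 0, 0.005, 0], [0, 0, 0.014, 0], [-0.002, -0.004, 0.015, 0], [-0.008, -0.013, 0.015, 0], [-0.014, -0.023, 0.015, 0], [-0.018, -0.029, 0.015, 0], [-0.019, -0.0302, 0.014, 0], [-0.019, -0.0302, 0.0115, 0], [-0.019, -0.0302, 0.01, 0], [-0.019, -0.0302, 0.0085, 0]]
  ]
}}

```text
time: 7.57
position: [0.5326, -0.0934, 0.0688]
tcp_rot: [-0.0, 0.847, -0.532, -0.0]
wrist_force: [-0.3, -0.1, 0.6]
opening: 0.001
```

>>> {"api": "carry_out", "payload": {
  "increments": [
    [[0, 0, -0.0015, 0], [0, 0, -0.003, 0], [0, 0, -0.0045, 0], [0, 0, -0.006, 0], [0, 0, -0.0075, 0], [0, 0, -0.0085, 0], [0, 0, -0.0085, 0]]
  ]
}}

```text
time: 8.15
position: [0.5328, -0.0933, 0.062]
tcp_rot: [-0.0, 0.847, -0.531, 0.0]
wrist_force: [-4.1, 1.4, 8.5]
opening: 0.004
```

>>> {"api": "carry_out", "payload": {
  "increments": [
    [[0, 0, 0.005, 0], [0, 0, 0.014, 0], [-0.003, -0.002, 0.015, 0], [-0.012, -0.009, 0.015, 0], [-0.021, -0.015, 0.015, 0], [-0.028, -0.02, 0.015, 0], [-0.0293, -0.021, 0.014, 0], [-0.0293, -0.021, 0.0115, 0], [-0.0293, -0.021, 0.01, 0], [-0.0293, -0.021, 0.0085, 0]]
  ]
}}

```text
time: 8.98
position: [0.5033, -0.1145, 0.0688]
tcp_rot: [-0.0, 0.847, -0.532, -0.0]
wrist_force: [-0.9, 0.7, 1.1]
opening: -0.0
```

>>> {"api": "carry_out", "payload": {
  "increments": [
    [[0, 0, -0.0015, 0], [0, 0, -0.003, 0], [0, 0, -0.0045, 0], [0, 0, -0.006, 0], [0, 0, -0.0075, 0], [0, 0, -0.0085, 0], [0, 0, -0.0085, 0]]
  ]
}}

```text
time: 9.57
position: [0.5035, -0.1144, 0.062]
tcp_rot: [-0.0, 0.847, -0.532, 0.0]
wrist_force: [-4.6, 1.4, 8.2]
opening: -0.002
```

All five stopped at z = 0.062 with about 8 N. Moving clear.

>>> {"api": "carry_out", "payload": {
  "increments": [
    [[0, 0, 0.005, 0], [0, 0, 0.02, 0], [0, 0, 0.045, 0], [0, 0, 0.075, 0], [0, 0, 0.105, 0], [0, 0, 0.135, 0], [-0.02, -0.03, 0.14, 0], [-0.04, -0.06, 0.14, 0], [-0.06, -0.09, 0.14, 0], [-0.08, -0.12, 0.14, 0]]
  ]
}}

```text
time: 10.4
position: [0.4227, -0.2356, 0.2009]
tcp_rot: [0.0, 0.847, -0.531, 0.0]
wrist_force: [0.7, -0.5, -0.5]
opening: 0.002
```

>>> {"api": "carry_out", "payload": {
  "increments": [
    [[-0.02, -0.03, 0, 0], [-0.04, -0.06, 0, 0], [-0.06, -0.09, 0, 0], [-0.08, -0.12, 0, 0], [-0.1, -0.15, 0, 0], [-0.11, -0.18, 0, 0], [-0.12, -0.2, 0, 0], [-0.12, -0.2, 0, 0], [-0.12, -0.2, 0, 0], [-0.12, -0.2, 0, 0]]
  ]
}}

```text
time: 11.23
position: [0.3036, -0.4342, 0.2005]
tcp_rot: [-0.0, 0.847, -0.532, -0.0]
wrist_force: [-0.0, 0.3, 0.8]
opening: -0.001
```

Run:
```python
from station import *
import cv2
from h import *
s=read_state();print(s['time'],s['position'],s['qd'].round(3),s['wrist_force'])
o=[]
for n,(x,y) in(('scene',(220,150)),('top',(210,150))):
    p=snapshot(n);q=pickle.load(open(n+'.pkl','rb'))
    for l in('vial','jar','wellplate'):
        print(n,l,[d['rect'] for d in search_frame(l,q)[:1]] if 0 else '',[(d['conf'],d['rect']) for d in search_frame(l,p)[:2]])
    f=lambda a:cv2.resize(a['pixels'][y:y+190,x:x+200,::-1],None,fx=2,fy=2)
    o.append(np.hstack([f(q),f(p)]))
cv2.imwrite('pics/end.png',cv2.resize(np.vstack(o),(632,600)))
```

```text
11.2333 [ 0.30361921 -0.43417783  0.20045636] [ 0.019 -0.013  0.004  0.     0.    -0.003] [-0.01212549  0.26900831  0.83464317]
scene vial  [(0.65, [353.7, 239.6, 12.8, 36.5]), (0.6, [352.1, 256.2, 116.4, 74.3])]
scene jar  [(0.9, [341.4, 211.7, 26.1, 49.4])]
scene wellplate  [(0.86, [278.4, 305.4, 103.3, 70.1])]
top vial  [(0.62, [300.0, 226.6, 7.4, 8.1])]
top jar  [(0.82, [328.6, 305.9, 30.0, 30.5])]
top wellplate  [(0.9, [336.2, 188.3, 71.9, 66.8])]
```

View pics/end.png

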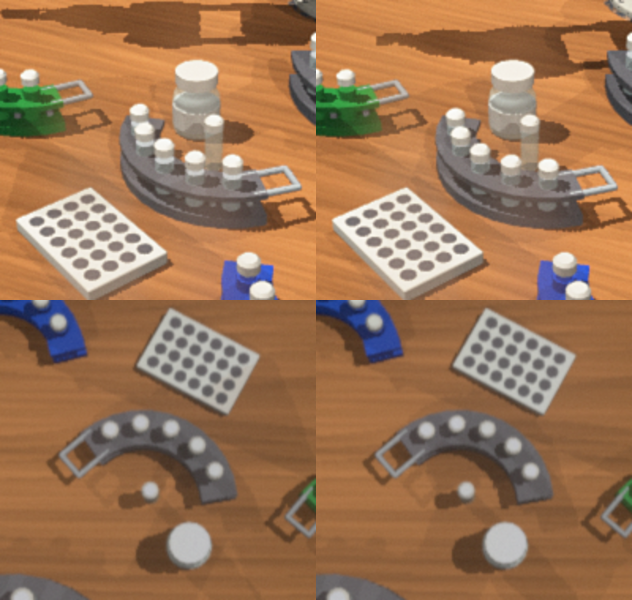

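The before and after views side by side show the caps about 3–4 px lower in the scene view. The vial, jar and plate are unmoved.

```bash
python3 -c "
from station import *
print(job_done())"
```

```text
the job is handed in; nothing more can be done
None
```

I pressed all five caps of the small grey rack home in order, starting at the wire-loop end, and handed the job in at about 11 s of the 45 s allowed. I used closed fingers, pressing at about 18 mm/s and lifting about 14 mm between caps.

- **Caps:** on every cap the fingertips stopped at z = 0.062 m, the fully-home height, with 8–9 N on the wrist. The end pictures also show all five caps lower than at the start.
- **Bystanders:** in the pictures the vial, jar and well plate stand where they were, and the arm ended about 0.2 m up and well away from the row.
- **Disagreements:** the two cameras differed by 1–2 px (about 1–2 mm) on the rack's position, so I aimed between them. In the last top view the network marked a rack cap as the loose vial, so I checked the vial by eye there. No check failed.

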